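# Unclamp a wooden strip and put it away in its parts drawer

## Task

The orange wooden strip in the toggle clamp is done: lift the clamp's red handle until the arm stands well up, and take the strip out. The two top drawers of the parts cabinet stand ajar; pull the one that already holds a strip of the same kind right out to its stop, lay the strip flat on its floor and let go while it is still fully out, then slide that drawer fully shut. Do not push the bit block or the loose machine heads on the worktop about.

Things in the scene. Friction and masses are not known exactly. Their poses are not given: they have to be found in the camera images.
- toggle_clamp: Hold-down toggle clamp on a wooden jig block, fixed to the worktop. Origin: on the worktop under the block; x across the block, y along it towards the red handle, z up. Block: x -38..38, y -131..59 mm, top at z 18 mm. Steel arm: 8 mm wide, from its pivot at y 9, z 45 to its 20 mm rubber pad at y -83; when down its top is at z 53, the pad's bolt at z 59 mm.
- clamp_handle_grip (a point): Middle of the red handle's grip, where to pinch it; moves with the handle (handle down: y 100, z 66 mm of the clamp). The handle is 16 mm wide across the clamp's x, runs from y 51 to y 130 mm, rising to z 81 at its end, and pivots about a line along the clamp's x through y 31, z 48 mm.
- toggle_clamp_handle (a joint): angle of the red handle, rad: 0 down (clamped), up to 0.98 lifted. Lifting turns the handle's end up and over towards -y of the clamp. It moves stiffly (0.4 to 0.5 N m, about 7 N at the grip) and stays where it is left.
- toggle_clamp_arm (a joint): angle of the clamp arm, rad, driven by the handle's linkage: 0.083 + 1.5 * handle. 0.083 presses on the strip, about 1.5 stands upright.
- strip: Orange-brown hardwood strip, 14 x 105 x 8 mm (x, y, z), 12 g; origin at the middle of its underside, y along it. At the start it lies flat along the jig block under the clamp pad, its middle near y -78 mm of the clamp, underside 18 mm above the worktop.
- parts_drawers: Grey six-drawer parts cabinet, 170 x 300 x 215 mm, fixed on the worktop. Origin: middle of its underside; x to its back (drawers slide out towards -x), y to the left seen from its front, z up. Only the top row's two drawers move. The top plate's front edge is at x -80, z 211..215 mm. Inside widths: left drawer y 8..142, right drawer y -142..-8 mm.
- front_l (a point): Middle of the upper edge of the top left drawer's front panel (3 mm thick, z 145..206 mm); moves with the drawer; axes as the cabinet's. The drawer's floor lies 60 mm below this point, its side and back walls end 4 mm below it, the inside runs from 2 mm to 153 mm behind it. A finger lip 46 mm wide sticks out 12 mm in front of the panel, 36 to 44 mm below this point.
- front_r (a point): The same point on the top right drawer, which is built alike.
- parts_drawers_drawer_2l (a joint): opening of the top left drawer (+y side of the cabinet), m: 0 shut, 0.14 out at its stop; slides easily (about 0.5 N).
- parts_drawers_drawer_2r (a joint): opening of the top right drawer (-y side), m: as the left one.
- spare_strip: A second strip just like the first, lying loose across the floor of one of the two top drawers near its front (which one varies): this marks the drawer to use; the other one holds a white machine head. Origin and axes as for the strip.
- bit_block: Wooden block with six steel bits, 32 x 90 x 52 mm, on the worktop in front of the cabinet; origin at the middle of its underside.
- machine_head_3: Loose white guitar machine head, 48 x 31 x 33 mm, on the worktop; origin at the middle of its underside.
- machine_head_4: Another such loose machine head on the worktop.

How it is judged (in metres and radians):
On the way, in this order (a step that is already met when the one before it is completed fails the run):
1. the clamp's handle is lifted and its arm stands well up (more than 0.8 rad) (value of joint toggle_clamp_arm above 0.8 rad), for 0.2 s.
2. the strip lies flat on the floor of the drawer that holds the other strip, let go, while that drawer is right out (more than 125 mm) (((y of each of spare_strip, strip in the frame of parts_drawers above 0.01 m and value of joint parts_drawers_drawer_2l above 0.125 m and x of strip in the frame of parts_drawers between -0.22 and -0.03 m and angle between strip's own z axis and vertical below 0.12 rad and z of strip in the frame of parts_drawers between 0.14 and 0.152 m and contact force between strip and the fingers below 0.1 N) or (y of each of spare_strip, strip in the frame of parts_drawers below -0.01 m and value of joint parts_drawers_drawer_2r above 0.125 m and x of strip in the frame of parts_drawers between -0.22 and -0.03 m and angle between strip's own z axis and vertical below 0.12 rad and z of strip in the frame of parts_drawers between 0.14 and 0.152 m and contact force between strip and the fingers below 0.1 N))), for 0.2 s.
At the end, for the whole second after the job is handed in: The strip lies flat (within 0.12 rad) on the floor of the same drawer as the spare strip, at rest and let go, and that drawer is fully shut (within 4 mm) (((y of each of spare_strip, strip in the frame of parts_drawers above 0.01 m and value of joint parts_drawers_drawer_2l below 0.004 m and velocity of joint parts_drawers_drawer_2l below 0.01 m/s and angle between strip's own z axis and vertical below 0.12 rad and z of strip in the frame of parts_drawers between 0.14 and 0.152 m and contact force between strip and the fingers below 0.1 N and x of strip in the frame of parts_drawers between -0.076 and 0.08 m and linear speed of strip below 0.02 m/s) or (y of each of spare_strip, strip in the frame of parts_drawers below -0.01 m and value of joint parts_drawers_drawer_2r below 0.004 m and velocity of joint parts_drawers_drawer_2r below 0.01 m/s and angle between strip's own z axis and vertical below 0.12 rad and z of strip in the frame of parts_drawers between 0.14 and 0.152 m and contact force between strip and the fingers below 0.1 N and x of strip in the frame of parts_drawers between -0.076 and 0.08 m and linear speed of strip below 0.02 m/s))); the robot touches nothing.
It fails at once if the bit block or a loose machine head on the worktop is pushed more than 30 mm (distance of any of bit_block, machine_head_3, machine_head_4 from where it was at the start of the episode above 0.03 m).
It also fails if it takes over 72 s, if anything falls off the work surface, if the arm or the gripper's body presses on something with over 40 N, if the wrist force passes 120 N, or if a joint passes its speed limit or range.

## Robot

A 6-joint arm with a two-finger parallel gripper is mounted at the origin on a cart in front of the work surface, level with it; the furniture and walls round the work are solid. World frame = base frame: x ahead of the robot, y to its left, z up, the work surface at z = 0. Lengths are in m, angles in degrees, forces in N, time in s.
With the tool pointing down it reaches from about 0.35 to 0.975 m from the base axis. Payload 4.9 kg.
Tool frame: the origin (TCP) lies on the centre line of the jaws, within the pads' length; the fingertips stand 8 mm ahead of it and the grasp point (between the pads) lies 11 mm behind it; z points along the fingers, y is the direction in which the jaws open and shut (so a half turn about z gives the same grasp; the last joint's range is limited). The gripper opens to 85 mm and grips with 20 to 120 N. Pads are 22 mm wide; open, the fingers measure 114 mm over their backs; the gripper's body (76 mm by 85 mm) begins 54 mm behind the grasp point. The pads swing forward as they close: fully open they stand 13 mm farther back than shut.
Start: joints at [61.536, 3.019, 92.412, -0, 84.569, -6.818], TCP at [0.231, 0.581, 0.239] pointing down, gripper open.
Joint ranges: [-172.51, 172.51], [-57.92, 126.97], [3.15, 148.05], [-58.71, 238.71], [5.1, 150.11], [-179.66, 179.66]. Speed limits (degrees/s): [147.25, 147.25, 180, 180, 180, 180].

## Interface

Orientations are given as a 3x3 rotation matrix whose columns are the frame's x, y, z axes.
In Python, from cell import robot, status, eyes gives the robot as it stands. Calls block until the motion is done:
- robot.move_ptp(position, orientation): joint-space move of the TCP to a pose.
- robot.move_l(position, orientation=None, v=0.15): straight line of the TCP; orientation=None keeps the orientation; v is the mean speed in m/s.
- robot.movej(angles): joint-space move.
- robot.grip(opening, effort=None): finger opening in m; effort is the grip in N (None keeps the last); returns when the fingers have stopped.
- robot.pause(seconds).
- robot.solve_ik(position, orientation): joint angles nearest the present ones, or None.
- status.read_state(): the state.
- eyes.grab_frame(name): name is "scene" or "top" or "wrist"; returns the picture (420x560x3 uint8, red, green, blue); there is no depth.
- eyes.camera_params(name): a dict with "fx", "fy", "cx", "cy" (pixels), "xyz" and "orientation" of the camera in the world. Camera axes: x right, y up, looking along -z (the intrinsics and any distortion apply to the point x, -y, -z); pixel columns grow to the right and rows downward; lengths in m; the calibration is good to about 2 mm. A picture is of the moment at which its call begins: read the wrist's pose just before it. camera_params takes no time and is no camera call; for the wrist camera it gives the pose at the moment of the call.
A pose or a line that the arm cannot do raises robot.MotionError and nothing moves.
- robot.close_job(): hands the job in, once; it reports no verdict.
The state is a dict: "t": time; "joint_pos": joint angles; "joint_velocities": joint speeds; "joint_efforts": joint torques, N m; "tcp_pos": TCP position; "orientation": TCP orientation; "wrist_force": force on the tool from outside, world axes, zero at the start; "moment": the same for the moment, N m; "gripper_width": finger opening in m.
Only numpy, scipy, OpenCV 4.12 (cv2) and the standard library are available. Lean on these libraries where they do the work, as an engineer would, in place of code of your own. Each camera call takes 0.05 s, during which the arm holds its last target.

## Working session

There is one attempt and no reset: what is moved stays moved. The work goes in short steps, each a Python script; the robot and the scene stay as the last script left them, time stands still between calls to the robot, and variables do not carry over. Pictures are saved under pics/ and viewed, and the job is handed in when it is done.

```bash
ls; mkdir -p pics; python3 - <<'E'
from cell import robot,status,eyes
import cv2
for n in ("scene","top","wrist"):
    im=eyes.grab_frame(n); cv2.imwrite(f"pics/a_{n}.png",im[:,:,::-1]); print(n,eyes.camera_params(n))
s=status.read_state(); print(s)
E
```

```text
pics
scene {'fx': 480.94001461446385, 'fy': 480.94001461446385, 'cx': 279.5507524509596, 'cy': 206.04828114763626, 'xyz': array([0.15202018, 0.49887931, 0.94506529]), 'orientation': array([[-0.82088431,  0.41357899, -0.39382912],
       [-0.57101133, -0.58261604,  0.57836374],
       [ 0.00974793,  0.69965061,  0.71441865]])}
top {'fx': 463.4082786282581, 'fy': 463.4082786282581, 'cx': 278.507773529143, 'cy': 205.54222334459226, 'xyz': array([ 0.35714214, -0.10378679,  1.02256553]), 'orientation': array([[-0.01174661,  0.96938532, -0.24526335],
       [-0.99992955, -0.01096946,  0.00453448],
       [ 0.00170525,  0.24529934,  0.96944589]])}
wrist {'fx': 372.02203400041213, 'fy': 372.02203400041213, 'cx': 278.5457756154711, 'cy': 205.0822878637385, 'xyz': array([0.16177397, 0.60876126, 0.37293596]), 'orientation': array([[ 0.3683846 , -0.8895886 , -0.27004614],
       [ 0.92967182,  0.35194985,  0.1088192 ],
       [-0.00176162, -0.2911416 ,  0.95667835]])}
{'t': 0.15, 'joint_pos': array([ 6.15357493e+01,  3.05066917e+00,  9.24728995e+01, -7.39508330e-05,
        8.45690243e+01, -6.81781423e+00]), 'joint_velocities': array([ 0.04052971, -0.13275809, -0.26177558, -0.00297329, -0.0046856 ,
       -0.10340934]), 'joint_efforts': array([-6.26845213e-05, -3.94243348e+01, -3.70721912e+01, -1.77748502e-04,
        4.66741389e-03, -1.57903054e-05]), 'tcp_pos': array([0.23032096, 0.58051235, 0.2383344 ]), 'orientation': array([[-9.29477799e-01,  3.68877256e-01, -7.69097066e-04],
       [ 3.68878008e-01,  9.29476732e-01, -1.42130656e-03],
       [ 1.90570163e-04, -1.60477589e-03, -9.99998694e-01]]), 'wrist_force': array([-0.15951477, -0.28687842, -0.72283414]), 'moment': array([-0.01657843,  0.01699224,  0.01072161]), 'gripper_width': 0.08496734358749498}
```

View pics/a_scene.png

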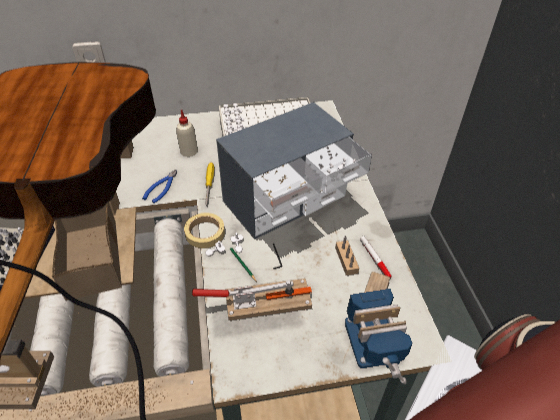

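View pics/a_top.png

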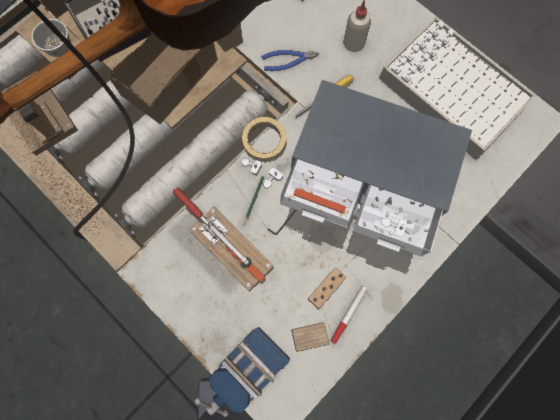

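View pics/a_wrist.png

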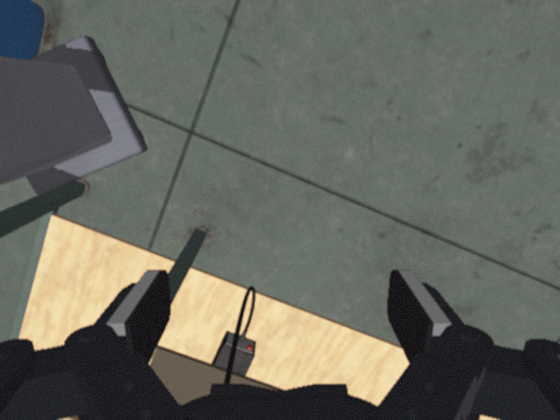

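The spare strip lies in the left drawer (orange at about (320,201) in the top view). The clamp is at about (230,245), with its red handle at (187,203). I'll zoom in to measure.

```bash
cat > h.py <<'E'
import numpy as np, cv2
from cell import robot,status,eyes
def ray(n,u,v,P=None):
    P=P or eyes.camera_params(n)
    d=np.array([(u-P['cx'])/P['fx'],-(v-P['cy'])/P['fy'],-1.]); return np.array(P['xyz']),P['orientation']@d
def onz(n,u,v,z,P=None):
    o,d=ray(n,u,v,P); return o+d*(z-o[2])/d[2]
def proj(n,p,P=None):
    P=P or eyes.camera_params(n)
    q=P['orientation'].T@(np.array(p)-P['xyz']); return np.array([P['cx']+P['fx']*q[0]/-q[2],P['cy']-P['fy']*q[1]/-q[2]])
def tri(a,b):
    (o1,d1),(o2,d2)=a,b
    A=np.c_[d1,-d2]; s=np.linalg.lstsq(A,o2-o1,rcond=None)[0]
    p,q=o1+d1*s[0],o2+d2*s[1]; return (p+q)/2,np.linalg.norm(p-q)
E
python3 - <<'E'
import cv2
t=cv2.imread('pics/a_top.png');s=cv2.imread('pics/a_scene.png')
cv2.imwrite('pics/b1.png',cv2.resize(t[170:310,150:350],None,fx=4,fy=4,interpolation=cv2.INTER_CUBIC))
cv2.imwrite('pics/b2.png',cv2.resize(t[75:275,270:480],None,fx=3,fy=3,interpolation=cv2.INTER_CUBIC))
E
```

```text
(no output)
```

View pics/b1.png

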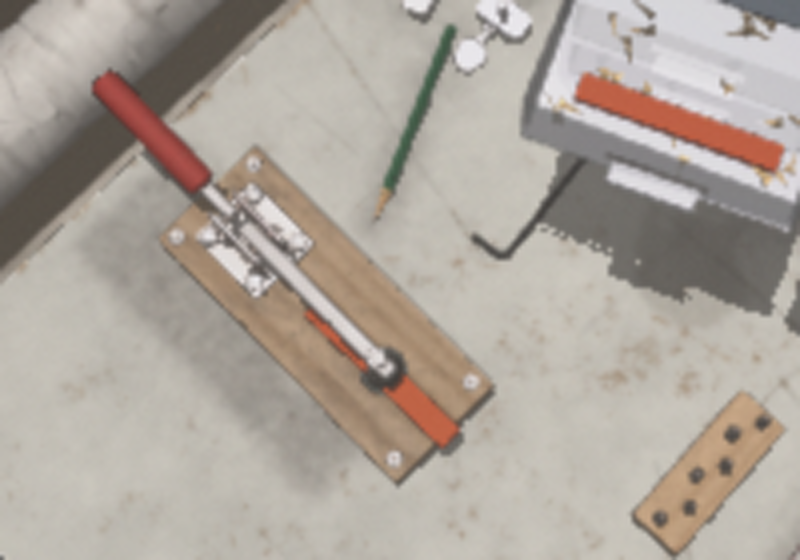

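View pics/b2.png

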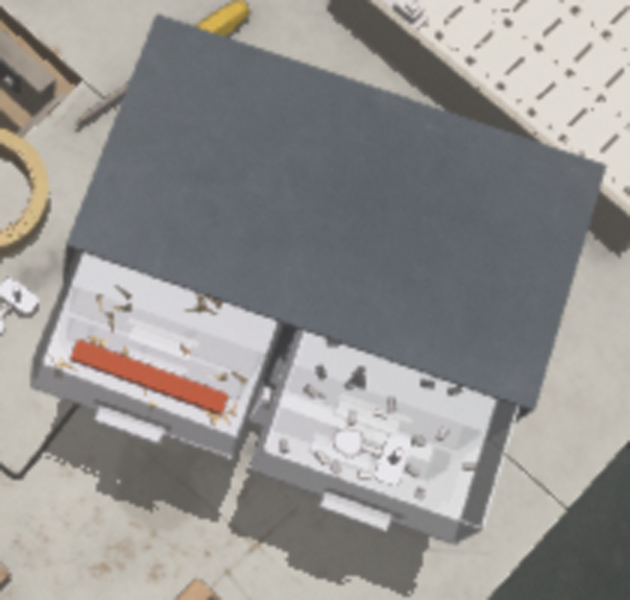

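```bash
python3 - <<'E'
from h import *
np.set_printoptions(precision=4,suppress=True)
t=cv2.imread('pics/a_top.png')
f1=lambda p:(p[0]/4+150,p[1]/4+170); f2=lambda p:(p[0]/3+270,p[1]/3+75)
B=np.array([onz('top',*f1(p),.018) for p in [(163,238),(255,147),(493,387),(397,477)]])
print('block',B); ex=B[1]-B[0]; print([np.linalg.norm(B[i]-B[(i+1)%4]) for i in range(4)])
ydir=(B[0]+B[1]-B[2]-B[3]); ydir/=np.linalg.norm(ydir); xd=np.cross(ydir,[0,0,1])
c=B.mean(0); o=c-ydir*(-.036); print('yd',ydir,'xd',xd,'o',o)
C=np.array([onz('top',*f2(p),.215) for p in [(158,15),(605,167),(530,410),(68,245)]])
print('cab',C,[np.linalg.norm(C[i]-C[(i+1)%4]) for i in range(4)])
xx=C[0]+C[1]-C[2]-C[3]; yy=C[0]+C[3]-C[1]-C[2]
print('ang',np.degrees(np.arctan2(xx[1],xx[0])),np.degrees(np.arctan2(-yy[0],yy[1])),C.mean(0))
for n in('top','scene'):
    h=cv2.cvtColor(cv2.imread(f'pics/a_{n}.png'),cv2.COLOR_BGR2HSV)
    for nm,lo,hi in(('red',(0,120,90),(4,255,255)),('red2',(174,120,60),(180,255,255)),('or',(5,170,150),(12,255,255))):
        m=cv2.inRange(h,lo,hi)
        k,l,st,ce=cv2.connectedComponentsWithStats(m)
        for i in range(1,k):
            if st[i,4]>40 : 
                r=cv2.minAreaRect(np.argwhere(l==i)[:,::-1].astype(np.float32)); print(n,nm,st[i],r)
E
```

```text
block [[ 0.559   0.0858  0.018 ]
 [ 0.6101  0.0362  0.018 ]
 [ 0.4748 -0.0955  0.018 ]
 [ 0.4274 -0.0438  0.018 ]]
[np.float64(0.07125470985668013), np.float64(0.18884614313388073), np.float64(0.07018761428142786), np.float64(0.18463720638459266)]
yd [0.7146 0.6995 0.    ] xd [ 0.6995 -0.7146  0.    ] o [0.5436 0.0209 0.018 ]
cab [[ 0.8104 -0.1957  0.215 ]
 [ 0.7022 -0.4715  0.215 ]
 [ 0.5467 -0.4089  0.215 ]
 [ 0.6543 -0.1348  0.215 ]] [np.float64(0.29628229995282884), np.float64(0.1676446853117769), np.float64(0.2944169265212353), np.float64(0.16762885480451648)]
ang -21.63083337996409 -21.425191139184008 [ 0.6784 -0.3027  0.215 ]
top red [357   7   9   8  45] ((361.0, 10.5), (7.0, 8.0), 90.0)
top red [174 188  28  30 251] ((187.2863006591797, 202.26986694335938), (36.16859436035156, 6.85685396194458), 47.121097564697266)
top red [331 322  15  21 126] ((338.17694091796875, 332.3153991699219), (6.077701091766357, 21.209938049316406), 29.744882583618164)
scene red [179 110   8  14  65] ((182.5, 116.5), (13.0, 7.0), 90.0)
scene red [377 261  14  17  86] ((384.4200134277344, 269.559997
[... 1762 characters left out ...]
984390258789), 57.9946174621582)
scene or [ 55 148  11  23  51] ((60.98077392578125, 159.40383911132812), (4.188248157501221, 24.15041732788086), 22.380136489868164)
scene or [ 31 156  19  24 184] ((39.20689392089844, 166.98275756835938), (12.998673439025879, 25.440261840820312), 21.801410675048828)
scene or [  0 160  23  21 122] ((10.688505172729492, 170.2124481201172), (9.326351165771484, 27.413822174072266), 42.709388732910156)
scene or [292 287  19   8  93] ((300.89593505859375, 290.32366943359375), (5.1699442863464355, 18.70303726196289), 81.25383758544922)
scene or [267 294  20   5  48] ((276.4364013671875, 295.5867004394531), (2.508943796157837, 19.387290954589844), 81.25383758544922)
```

```bash
python3 - <<'E'
from h import *
np.set_printoptions(precision=4,suppress=True)
P=eyes.camera_params
# guitar neck in both views: top neck crosses (60,75); scene neck (30,300)
for z in(.0,.15,.3): print(z,onz('top',0,110,z),onz('top',60,75,z),onz('top',140,10,z),onz('scene',20,340,z),onz('scene',45,205,z))
# handle tri
p,e=tri(ray('top',187.3,202.3),ray('scene',210,292.3)); print('handle',p,e)
yd=np.array([.7146,.6995,0]);xd=np.array([yd[1],-yd[0],0]);o=np.array([.5436,.0209,0])
print((p-o)@xd,(p-o)@yd)
p1,e1=tri(ray('top',93/4+150+1,83/4+170),ray('scene',192.5,292)); print('end',p1,e1,(p1-o)@xd,(p1-o)@yd)
for q in [(.2,.2),(.05,.35),(.45,0),(.35,.35)]: print(q,proj('top',[*q,.25]))
E
```

```text
0.0 [0.8598 0.5567 0.    ] [0.9516 0.4226 0.    ] [1.1335 0.2381 0.    ] [0.8978 0.3873 0.    ] [ 1.199   0.1023 -0.    ]
0.15 [0.7861 0.4598 0.15  ] [0.8644 0.3454 0.15  ] [1.0196 0.188  0.15  ] [0.7794 0.405  0.15  ] [1.0329 0.1652 0.15  ]
0.3 [0.7123 0.3629 0.3   ] [0.7772 0.2682 0.3   ] [0.9057 0.1378 0.3   ] [0.661  0.4227 0.3   ] [0.8667 0.2282 0.3   ]
handle [0.611  0.0876 0.0614] 0.0027554843662874412
-0.0005014148205467195 0.09483064840028366
end [0.6345 0.1143 0.0739] 0.0049771741090204645 -0.0031287450643325415 0.13031690625100034
(0.2, 0.2) [ 80.3213 431.1372]
(0.05, 0.35) [-33.0185 545.1959]
(0.45, 0) [214.7057 266.0069]
(0.35, 0.35) [ -4.4488 330.7995]
```

```bash
cat >> h.py <<'E'
np.set_printoptions(precision=4,suppress=True)
def R(yaxis_deg):  # tool down, tool x at given heading
    a=np.radians(yaxis_deg); x=np.array([np.cos(a),np.sin(a),0]); z=np.array([0,0,-1.]); return np.c_[x,np.cross(z,x),z]
def st(): 
    s=status.read_state(); print('t',round(s['t'],2),'tcp',s['tcp_pos'],'F',s['wrist_force'],'w',round(s['gripper_width'],4)); return s
E
python3 - <<'E'
from h import *
for d in(44.4,224.4):
    for p in([.531,.0,.28],[.611,.091,.06],[.48,-.04,.03]):
        print(d,p,robot.solve_ik(p,R(d)))
for d in(68.5,248.5):
    for p in([.55,-.22,.2],[.45,-.2,.16]): print(d,p,robot.solve_ik(p,R(d)))
for d in(-21.5,158.5):
    for p in([.55,-.22,.2],[.45,-.2,.16]): print(d,p,robot.solve_ik(p,R(d)))
robot.move_ptp([.531,.01,.28],R(44.4))
import pickle
P=eyes.camera_params('wrist'); im=eyes.grab_frame('wrist'); pickle.dump(P,open('w1.pkl','wb'))
cv2.imwrite('pics/w1.png',im[:,:,::-1]); st()
E
```

```text
44.4 [0.531, 0.0, 0.28] [ -8.0326 -11.1708 102.0287  -0.      89.1421  37.5674]
44.4 [0.611, 0.091, 0.06] [  1.5724  11.8598 100.8562  -0.      67.284   47.1724]
44.4 [0.48, -0.04, 0.03] [-13.6253  -3.2289 120.2363  -0.      62.9926  31.9747]
224.4 [0.531, 0.0, 0.28] [  -8.0326  -11.1708  102.0287   -0.       89.1421 -142.4326]
224.4 [0.611, 0.091, 0.06] [   1.5724   11.8598  100.8562   -0.       67.284  -132.8276]
224.4 [0.48, -0.04, 0.03] [ -13.6253   -3.2289  120.2363   -0.       62.9926 -148.0253]
68.5 [0.55, -0.22, 0.2] [-28.9972   0.1679  99.1217  -0.      80.7104  -7.4972]
68.5 [0.45, -0.2, 0.16] [-32.6287 -11.997  114.3126  -0.      77.6844 -11.1287]
248.5 [0.55, -0.22, 0.2] [-28.9972   0.1679  99.1217  -0.      80.7104 172.5028]
248.5 [0.45, -0.2, 0.16] [-32.6287 -11.997  114.3126  -0.      77.6844 168.8713]
-21.5 [0.55, -0.22, 0.2] [-28.9972   0.1679  99.1217  -0.      80.7104  82.5028]
-21.5 [0.45, -0.2, 0.16] [-32.6287 -11.997  114.3126  -0.      77.6844  78.8713]
158.5 [0.55, -0.22, 0.2] [-28.9972   0.1679  99.1217  -0.      80.7104 -97.4972]
158.5 [0.45, -0.2, 0.16] [ -32.6287  -11.997   114.3126   -0.       77.6844 -101.1287]
t 2.51 tcp [0.531  0.0108 0.2799] F [0.8152 0.4243 0.5433] w 0.0858
```

View pics/w1.png

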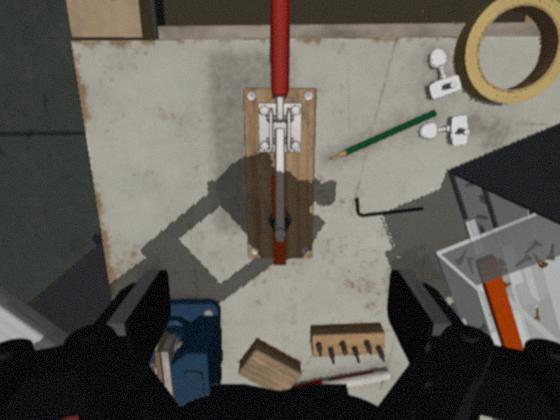

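The wrist view shows the block with corners near (245,88), (314,88), (314,257) and (248,257). The red handle lies along column 280, and the strip ends at (280,263). The drawer with the orange spare is at (505,310).

```bash
python3 - <<'E'
from h import *
import pickle
P=pickle.load(open('w1.pkl','rb'))
B=np.array([onz('w',*p,.018,P) for p in[(245,88),(315,88),(315,257.5),(247,257.5)]])
print(B,[np.linalg.norm(B[i]-B[(i+1)%4]) for i in range(4)])
y=(B[0]+B[1]-B[2]-B[3]); y/=np.linalg.norm(y); print('yd',y,np.degrees(np.arctan2(y[1],y[0])),'o',B.mean(0)+y*.036)
h0=onz('w',280.5,93,.058,P); h1=onz('w',280.5,10,.075,P); d=h1-h0; print('handle',h0,h1,np.degrees(np.arctan2(d[1],d[0])))
e=onz('w',280,263.5,.026,P); s2=onz('w',274.5,178,.026,P); print('strip',e,s2)
im=cv2.imread('pics/w1.png'); cv2.imwrite('pics/w1c.png',cv2.resize(im[60:290,200:360],None,fx=2.6,fy=2.6,interpolation=cv2.INTER_CUBIC))
E
```

```text
[[ 0.5631  0.0903  0.018 ]
 [ 0.613   0.0396  0.018 ]
 [ 0.4826 -0.0962  0.018 ]
 [ 0.4271 -0.0397  0.018 ]] [np.float64(0.07117210474629508), np.float64(0.18826667643463016), np.float64(0.07914389260508657), np.float64(0.18820224581874534)]
yd [0.7081 0.7062 0.    ] 44.92326022473976 o [0.547  0.0239 0.018 ]
handle [0.5849 0.0614 0.058 ] [0.6314 0.1074 0.075 ] 44.66850682958126
strip [ 0.4513 -0.0697  0.026 ] [0.5186 0.0048 0.026 ]
```

View pics/w1c.png

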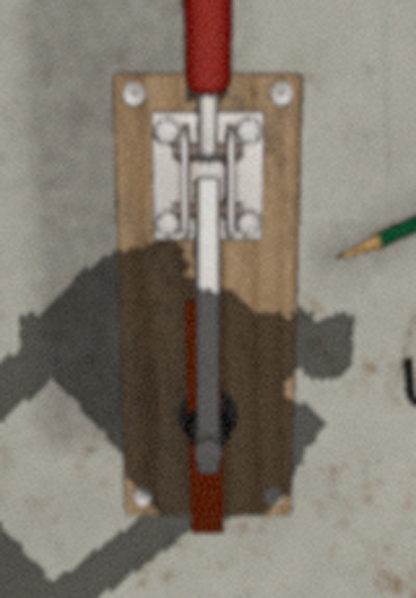

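```bash
cat >> h.py <<'E'
A=44.75; CO=np.array([.546,.0232,0]); a_=np.radians(A)
CY=np.array([np.cos(a_),np.sin(a_),0]); CX=np.array([CY[1],-CY[0],0])
def cl(y,z,x=0): return CO+CX*x+CY*y+np.array([0,0,z])
E
python3 - <<'E'
from h import *
robot.grip(.05,40)
robot.move_ptp(cl(.100,.16),R(A))
robot.move_l(cl(.100,.056),v=.12); st()
robot.grip(0.0,60); s=st()
E
```

```text
t 4.68 tcp [0.6179 0.0936 0.0571] F [ 0.4277 -0.1883 -0.1476] w 0.0504
t 5.09 tcp [0.6173 0.0941 0.0571] F [-2.0287  1.6266  6.0579] w 0.0151
```

```bash
python3 - <<'E'
from h import *
c0=np.arctan2(.018,.069); r=np.hypot(.069,.018)
for th in np.linspace(0.16,.96,6):
    robot.move_l(cl(.031+r*np.cos(c0+th),.048+r*np.sin(c0+th)-.011),v=.07); st()
im=eyes.grab_frame('top'); cv2.imwrite('pics/c_top.png',im[:,:,::-1])
im=eyes.grab_frame('scene'); cv2.imwrite('pics/c_scene.png',im[:,:,::-1])
E
python3 - <<'E'
import cv2,numpy as np
a=cv2.imread('pics/c_top.png')[130:330,130:330];b=cv2.imread('pics/c_scene.png')[200:400,150:350]
cv2.imwrite('pics/c.png',cv2.resize(np.hstack([a,b]),None,fx=2,fy=2))
E
```

```text
t 5.39 tcp [0.6149 0.0918 0.0655] F [ 3.9963  4.8312 -4.4431] w 0.0146
t 5.71 tcp [0.6108 0.0878 0.075 ] F [ 3.4908  4.1718 -4.2719] w 0.0149
t 6.03 tcp [0.6056 0.0827 0.0839] F [ 3.9033  3.5875 -5.325 ] w 0.0152
t 6.34 tcp [0.5996 0.0768 0.0916] F [ 4.1158  2.9686 -6.4448] w 0.0151
t 6.66 tcp [0.593  0.0703 0.0981] F [ 3.5384  4.2174 -5.4687] w 0.0144
t 6.97 tcp [0.5859 0.0632 0.1032] F [ 4.033   3.5949 -5.3585] w 0.0146
```

View pics/c.png

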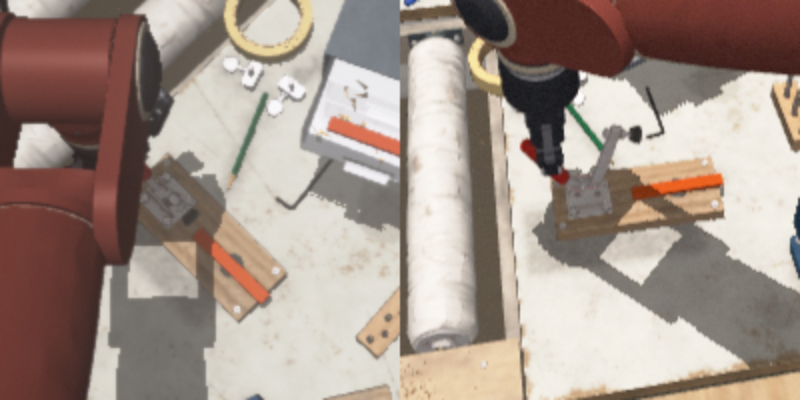

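The arm stands well up and the strip is exposed; in the scene crop the arm is at (600,155) and the strip at (680,187). Next I'll release the handle, rise, and look at the strip from above.

```bash
python3 - <<'E'
from h import *
import pickle
robot.grip(.05,40)
p=status.read_state()['tcp_pos']; robot.move_l([p[0],p[1],.22],v=.25)
robot.move_ptp(cl(-.095,.2),R(A)); robot.pause(.1)
P=eyes.camera_params('wrist'); im=eyes.grab_frame('wrist'); pickle.dump(P,open('w2.pkl','wb'))
cv2.imwrite('pics/w2.png',im[:,:,::-1]); st()
h=cv2.cvtColor(im,cv2.COLOR_RGB2HSV); m=cv2.inRange(h,(2,160,60),(14,255,255))
k,l,s,ce=cv2.connectedComponentsWithStats(m)
for i in range(1,k):
    if s[i,4]>150:
        r=cv2.minAreaRect(np.argwhere(l==i)[:,::-1].astype(np.float32)); b=cv2.boxPoints(r)
        print(s[i],[onz('w',*q,.026,P) for q in b], onz('w',*r[0],.026,P)-CO, r)
E
```

```text
t 8.93 tcp [ 0.4796 -0.0429  0.2002] F [-0.5329 -0.5665  0.1791] w 0.0504
[ 267  135   19   93 1529] [array([ 0.5017, -0.007 ,  0.026 ]), array([ 0.5118, -0.0168,  0.026 ]), array([ 0.456 , -0.0748,  0.026 ]), array([ 0.445 , -0.0642,  0.026 ])] [-0.0664 -0.0628  0.026 ] ((276.0760803222656, 180.990234375), (92.24098205566406, 17.26870346069336), 89.02897644042969)
```

View pics/w2.png

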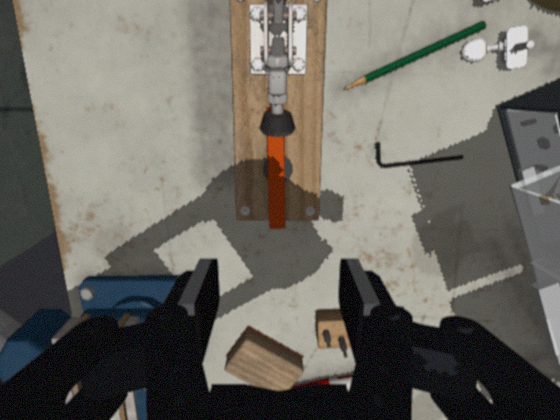

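```bash
python3 - <<'E'
from h import *
for z in(0,.05,.1,.15): print(z,[onz('top',u,v,z)[:2] for u,v in((262,328),(290,355),(230,360))],onz('scene',372,292,z)[:2],onz('scene',350,310,z)[:2])
print(cl(-.162,.165), robot.solve_ik(cl(-.086,.029),R(225.4)))
E
```

```text
0 [array([ 0.3468, -0.0702]), array([ 0.2911, -0.1289]), array([ 0.2826, -0.0028])] [ 0.3349 -0.1601] [ 0.3534 -0.0874]
0.05 [array([ 0.3473, -0.0718]), array([ 0.2944, -0.1277]), array([ 0.2863, -0.0078])] [ 0.3253 -0.1252] [ 0.3428 -0.0563]
0.1 [array([ 0.3478, -0.0735]), array([ 0.2976, -0.1265]), array([ 0.2899, -0.0127])] [ 0.3156 -0.0903] [ 0.3321 -0.0253]
0.15 [array([ 0.3483, -0.0751]), array([ 0.3008, -0.1253]), array([ 0.2936, -0.0176])] [ 0.3059 -0.0555] [0.3215 0.0057]
[ 0.4309 -0.0909  0.165 ] [ -13.1792   -2.4641  119.6187   -0.       62.8454 -148.5792]
```

```bash
python3 - <<'E'
from h import *
robot.grip(.036,40)
RR=R(225.4)
robot.move_ptp(cl(-.086,.16,-.002),RR)
robot.move_l(cl(-.086,.05,-.002),v=.2)
robot.move_l(cl(-.086,.028,-.002),v=.05); st()
robot.grip(0,50); st()
robot.move_l(cl(-.086,.20,-.002),v=.15); st(); robot.pause(.1)
im=eyes.grab_frame('wrist'); cv2.imwrite('pics/w3.png',im[:,:,::-1])
im=eyes.grab_frame('scene'); cv2.imwrite('pics/s3.png',im[:,:,::-1])
E
```

```text
t 13.16 tcp [ 0.4833 -0.0359  0.0277] F [-0.4128 -0.2764  0.2242] w 0.0361
t 13.48 tcp [ 0.484  -0.036   0.0285] F [-0.959  -0.0448  2.261 ] w 0.0123
t 14.78 tcp [ 0.4829 -0.0358  0.1987] F [ 0.6774  0.5938 -0.8343] w 0.0117
```

View pics/w3.png

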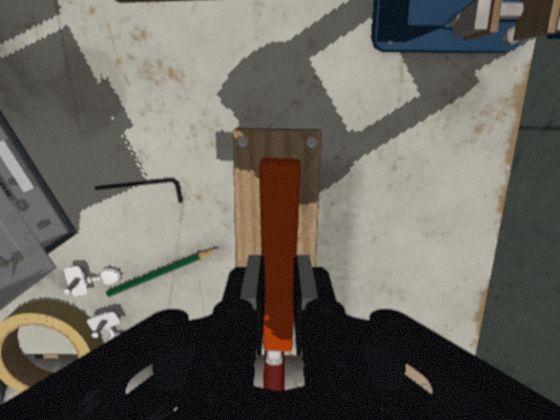

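View pics/s3.png

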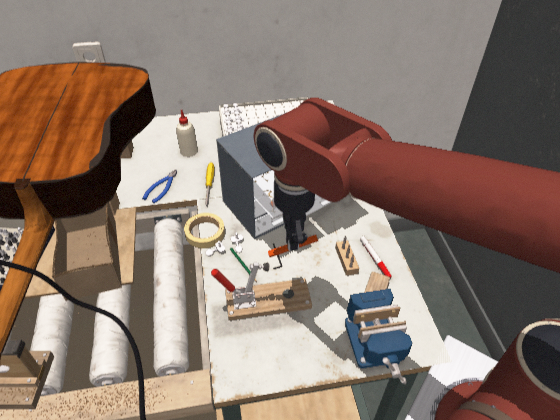

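The strip is held level between the fingers, from (280,165) to (278,345). The drawer still has to be opened and needs the hand free, so I'll set the strip back on the jig block first.

```bash
python3 - <<'E'
from h import *
import pickle
robot.move_l(cl(-.086,.04,-.002),v=.2)
robot.move_l(cl(-.086,.0285,-.002),v=.06); st()
robot.grip(.036,40)
robot.move_l(cl(-.086,.10,-.002),v=.2)
robot.move_l(cl(-.086,.22,-.002),v=.3)
# look at the cabinet front
robot.move_ptp([.47,-.17,.30],R(68.5)); robot.pause(.1)
P=eyes.camera_params('wrist'); im=eyes.grab_frame('wrist'); pickle.dump(P,open('w4.pkl','wb'))
cv2.imwrite('pics/w4.png',im[:,:,::-1]); st()
im=eyes.grab_frame('top'); cv2.imwrite('pics/t4.png',im[:,:,::-1])
im=eyes.grab_frame('scene'); cv2.imwrite('pics/s4.png',im[:,:,::-1])
E
```

```text
t 16.27 tcp [ 0.4896 -0.0381  0.0337] F [ 1.9675 -3.51   16.7543] w 0.0119
t 19.96 tcp [ 0.47   -0.1699  0.2998] F [ 0.3477  0.5855 -1.0275] w 0.0357
```

View pics/w4.png

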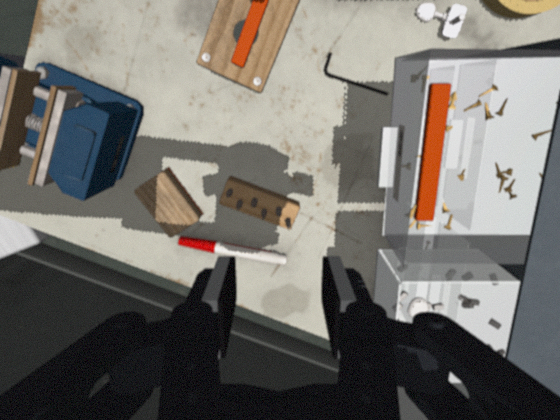

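View pics/s4.png

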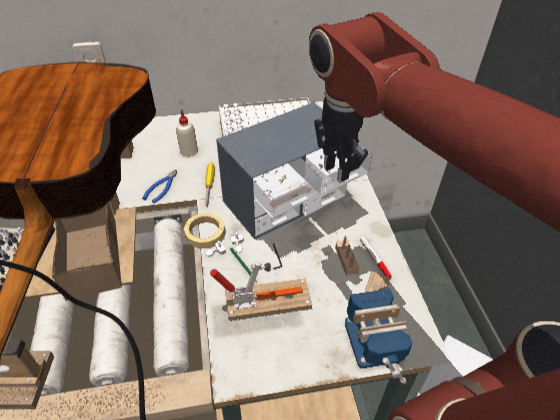

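The strip is back on the block at (250,35) in the wrist view. The left drawer's front runs from about (396,57) to (385,237), with the spare at (433,150). I'll zoom in on the panel edge.

```bash
python3 - <<'E'
from h import *
im=cv2.imread('pics/w4.png'); cv2.imwrite('pics/w4c.png',cv2.resize(im[40:260,360:560],None,fx=2.7,fy=2.7,interpolation=cv2.INTER_CUBIC))
im=cv2.imread('pics/t4.png'); cv2.imwrite('pics/t4c.png',cv2.resize(im[150:330,170:390],None,fx=3,fy=3,interpolation=cv2.INTER_CUBIC))
E
```

```text
(no output)
```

View pics/w4c.png

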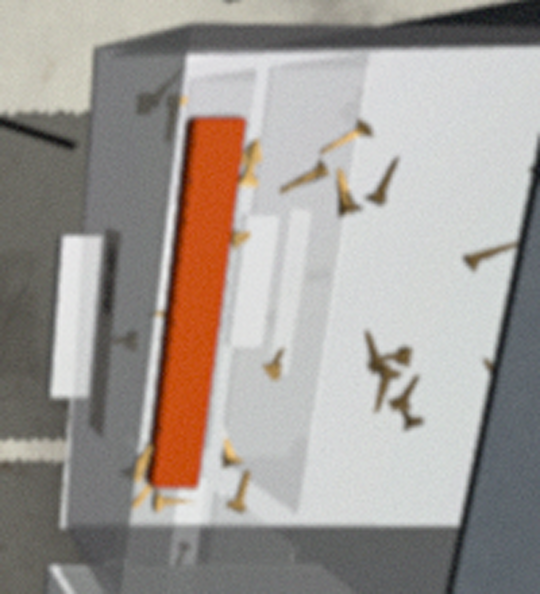

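View pics/t4c.png

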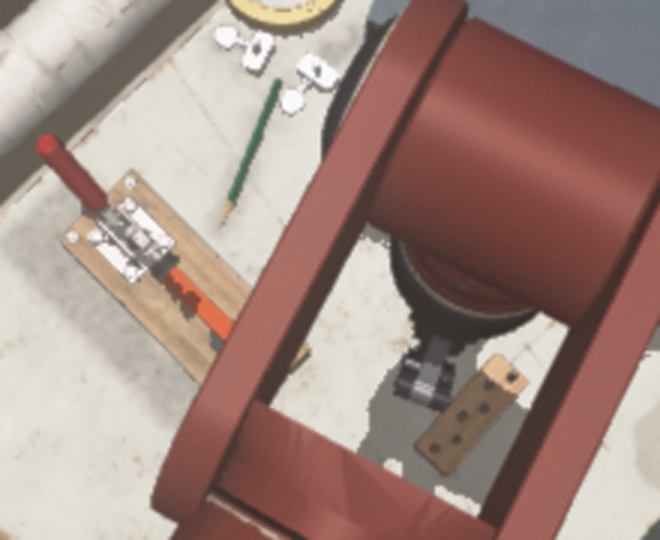

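```bash
python3 - <<'E'
from h import *
import pickle
P=pickle.load(open('w4.pkl','rb'))
f=lambda p:(p[0]/2.7+360,p[1]/2.7+40)
f2=lambda p:(p[0]/3+270,p[1]/3+75)
th=np.radians(-21.5); X=np.array([np.cos(th),np.sin(th),0]);Y=np.array([-X[1],X[0],0]); C0=np.array([.6784,-.3027,0])-X*.0025
def cab(p): d=p-C0; return np.array([d@X,d@Y,p[2]])
for nm,p,z in(('topL',(190,25),.206),('topR',(128,530),.206),('botL',(95,45),.145),('botR',(62,527),.145),('lip1',(62,235),.17),('lip2',(50,397),.17)): print(nm,cab(onz('w',*f(p),z,P)))
for nm,p,z in(('botL',(33,385),.145),('botR',(235,457),.145),('lip',(97,408),.17),('lip',(160,440),.17)): print('T',nm,cab(onz('top',*f2(p),z)))
# plate edge from wrist
for p in((540,175),(450,590)): print('plate',cab(onz('w',*f(p),.215,P)))
for p in((190,118),(245,118),(200,487),(150,487)): print('spare',cab(onz('w',*f(p),.154,P)))
E
```

```text
topL [-0.1538  0.1455  0.206 ]
topR [-0.1552  0.0313  0.206 ]
botL [-0.1556  0.1467  0.145 ]
botR [-0.153  0.008  0.145]
lip1 [-0.1672  0.0988  0.17  ]
lip2 [-0.1669  0.0556  0.17  ]
T botL [-0.1553  0.1419  0.145 ]
T botR [-0.1538  0.0035  0.145 ]
T lip [-0.1611  0.0968  0.17  ]
T lip [-0.1664  0.0527  0.17  ]
plate [-0.0799  0.1153  0.215 ]
plate [-0.0802  0.0196  0.215 ]
spare [-0.1314  0.1279  0.154 ]
spare [-0.1168  0.1279  0.154 ]
spare [-0.116   0.0243  0.154 ]
spare [-0.1308  0.0243  0.154 ]
```

```bash
cat >> h.py <<'E'
t_=np.radians(-21.5); KX=np.array([np.cos(t_),np.sin(t_),0]);KY=np.array([-KX[1],KX[0],0]); K0=np.array([.6784,-.3027,0])-KX*.0025
def cab(x,y,z): return K0+KX*x+KY*y+np.array([0,0,z])
def tocab(p): d=np.array(p)-K0; return np.array([d@KX,d@KY,p[2]])
E
python3 - <<'E'
from h import *
robot.move_ptp(cab(-.153,.075,.26),R(68.5))
robot.move_l(cab(-.153,.075,.194),v=.15); s=st()
robot.grip(0,30); s=st(); print(tocab(s['tcp_pos']))
x=-.153
robot.move_l(cab(-.205,.075,.194),v=.1); s=st()
for x in np.arange(-.213,-.245,-.004):
    robot.move_l(cab(x,.075,.194),v=.06); s=st(); f=s['wrist_force']@KX; print(round(x,4),tocab(s['tcp_pos']),f)
    if abs(f)>10: break
im=eyes.grab_frame('top'); cv2.imwrite('pics/t5.png',im[:,:,::-1])
E
```

```text
t 21.13 tcp [ 0.5613 -0.1762  0.1952] F [-0.0801  0.3695  0.6945] w 0.0356
t 21.53 tcp [ 0.562  -0.1763  0.1957] F [-0.3419  0.0063  5.0707] w 0.0018
[-0.1522  0.0749  0.1957]
t 22.2 tcp [ 0.5132 -0.1573  0.1957] F [-1.0428 -1.1997  6.2368] w 0.0014
t 22.48 tcp [ 0.5059 -0.1544  0.1957] F [-1.3247 -1.3325  6.6202] w 0.0017
-0.213 [-0.2124  0.0747  0.1957] -0.7441828809559181
t 22.73 tcp [ 0.5023 -0.1531  0.1957] F [-0.2754 -0.9127  6.3218] w 0.0017
-0.217 [-0.2161  0.0747  0.1957] 0.07829524150860567
t 22.98 tcp [ 0.5021 -0.153   0.1958] F [14.6132 -6.4439 -1.8255] w 0.0014
-0.221 [-0.2164  0.0747  0.1958] 15.958100037602962
```

The stop was reached with the panel at cabinet x ≈ -0.217. Now I'll release and look again at both the drawer and the strip.

```bash
python3 - <<'E'
from h import *
import pickle
robot.move_l(cab(-.2165,.075,.194),v=.05)
robot.grip(.036,40); robot.move_l(cab(-.2165,.075,.28),v=.25)
robot.move_ptp(cl(-.095,.2),R(225.4)); robot.pause(.1)
P=eyes.camera_params('wrist'); im=eyes.grab_frame('wrist'); pickle.dump(P,open('w6.pkl','wb'))
cv2.imwrite('pics/w6.png',im[:,:,::-1]); st()
h=cv2.cvtColor(im,cv2.COLOR_RGB2HSV); m=cv2.inRange(h,(2,160,60),(14,255,255))
k,l,s,ce=cv2.connectedComponentsWithStats(m)
for i in range(1,k):
    if s[i,4]>150:
        r=cv2.minAreaRect(np.argwhere(l==i)[:,::-1].astype(np.float32)); b=cv2.boxPoints(r)
        w=[onz('w',*q,.026,P)-CO for q in b]; print(s[i],[(round(q@CX,4),round(q@CY,4)) for q in w], r)
im=eyes.grab_frame('scene'); cv2.imwrite('pics/s6.png',im[:,:,::-1])
E
```

```text
t 26.52 tcp [ 0.4786 -0.0438  0.2001] F [-0.105   0.4346  0.645 ] w 0.0358
[ 267  159   18  114 1774] [(np.float64(0.0098), np.float64(-0.1148)), (np.float64(-0.0044), np.float64(-0.115)), (np.float64(-0.0061), np.float64(-0.0106)), (np.float64(0.0095), np.float64(-0.0104))] ((275.5, 215.5), (113.0, 17.0), 90.0)
[268 368  19  23 213] [(np.float64(0.0083), np.float64(0.0958)), (np.float64(-0.0097), np.float64(0.0956)), (np.float64(-0.0102), np.float64(0.1227)), (np.float64(0.0082), np.float64(0.1229))] ((277.0, 379.0), (22.0, 18.0), 90.0)
```

View pics/w6.png

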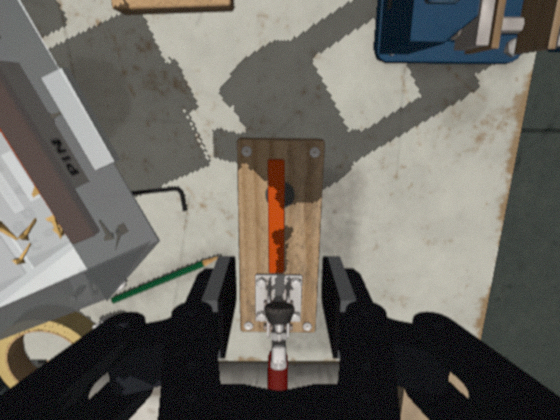

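View pics/s6.png

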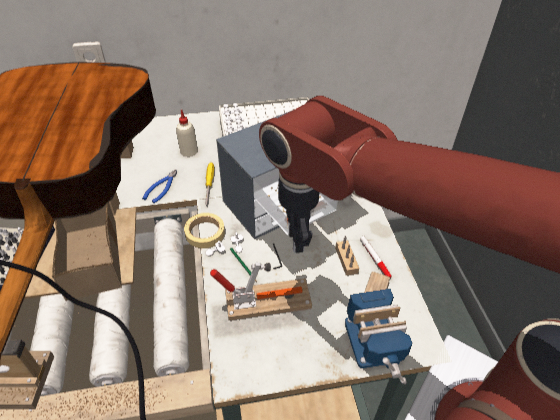

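```bash
python3 - <<'E'
from h import *
import pickle
P6=pickle.load(open('w6.pkl','rb'))
# w3 pose: shift of w6 pose by tcp difference
P=dict(P6); P['xyz']=np.array(P6['xyz'])+np.array([.4829,-.0358,.1987])-np.array([.4786,-.0438,.2001])
for p,z in(((261,160),.196),((299,160),.196),((265,349),.196),((291,349),.196),((261,160),.21),((299,160),.21),((265,349),.18),((291,349),.18)):
    q=onz('w',*p,z,P)-CO; print(p,z,q@CX,q@CY)
im=cv2.imread('pics/w3.png')[130:400,180:380]; cv2.imwrite('pics/w3c.png',cv2.resize(im,None,fx=2.2,fy=2.2,interpolation=cv2.INTER_CUBIC))
im=cv2.imread('pics/s6.png')[240:340,190:350]; cv2.imwrite('pics/s6c.png',cv2.resize(im,None,fx=5,fy=5,interpolation=cv2.INTER_CUBIC))
E
```

```text
(261, 160) 0.196 0.004266611293224268 -0.13553692990609223
(299, 160) 0.196 -0.009860235823407976 -0.13570075109504676
(265, 349) 0.196 0.0027025224497160168 -0.05230982089474291
(291, 349) 0.196 -0.008655760348006743 -0.052444541156153254
(261, 160) 0.21 0.0036233767156289703 -0.13801467963088665
(299, 160) 0.21 -0.00906200744196678 -0.13816178497561682
(265, 349) 0.18 0.0032552532364111854 -0.039772672090379116
(291, 349) 0.18 -0.009427562815193838 -0.03992310260213165
```

View pics/w3c.png

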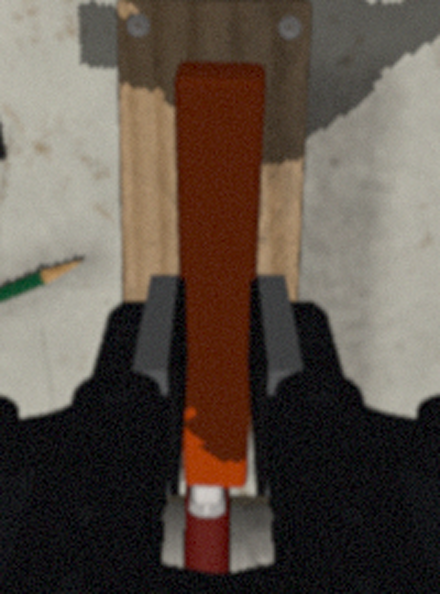

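View pics/s6c.png

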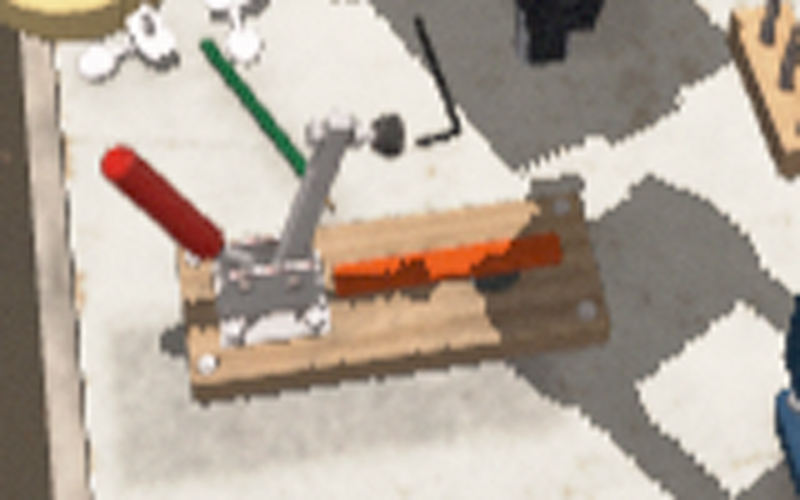

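In the earlier lift the strip had pitched in the pads because it was held off its centre. When I set it down it slid about 18 mm towards the clamp. Gripping its centre there would put the hand against the raised arm, so I'll drag it out flat first, measure it, and then grip it exactly at its centre.

```bash
python3 - <<'E'
from h import *
import pickle
RR=R(225.0)
robot.move_l(cl(-.085,.05,.001),RR,v=.2)
robot.move_l(cl(-.085,.028,.001),v=.06)
robot.grip(0,30); st()
robot.move_l(cl(-.112,.028,0),v=.06); s=st()
robot.grip(.036,40)
robot.move_l(cl(-.112,.16,0),v=.25); robot.pause(.1)
P=eyes.camera_params('wrist'); im=eyes.grab_frame('wrist'); pickle.dump(P,open('w7.pkl','wb'))
cv2.imwrite('pics/w7.png',im[:,:,::-1]); st()
h=cv2.cvtColor(im,cv2.COLOR_RGB2HSV); m=cv2.inRange(h,(2,160,60),(14,255,255))
k,l,s,ce=cv2.connectedComponentsWithStats(m)
for i in range(1,k):
    if s[i,4]>150:
        r=cv2.minAreaRect(np.argwhere(l==i)[:,::-1].astype(np.float32)); b=cv2.boxPoints(r)
        w=[onz('w',*q,.026,P)-CO for q in b]; print(s[i],[(round(q@CX,4),round(q@CY,4)) for q in w], r)
E
```

```text
t 28.31 tcp [ 0.4867 -0.0374  0.0284] F [-0.128  -0.2441  1.6816] w 0.013
t 28.91 tcp [ 0.4662 -0.0564  0.0284] F [-1.9437 -2.5857  5.4834] w 0.0135
t 30.08 tcp [ 0.4649 -0.0552  0.1572] F [-0.6546  0.2202 -0.6795] w 0.0359
[ 266  157   20  131 2398] [(np.float64(0.0069), np.float64(-0.1418)), (np.float64(-0.0067), np.float64(-0.1419)), (np.float64(-0.0078), np.float64(-0.0374)), (np.float64(0.0074), np.float64(-0.0373))] ((275.5, 222.0), (130.0, 19.0), 90.0)
```

View pics/w7.png

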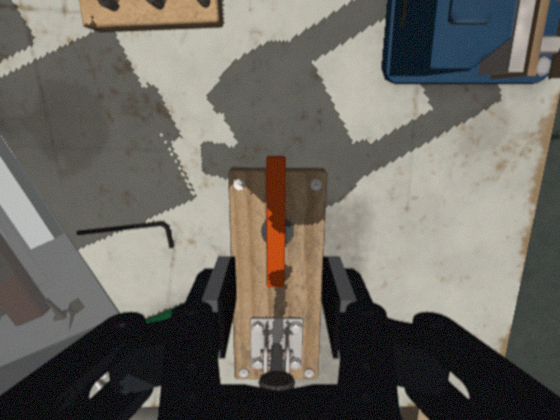

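The strip now lies flat along column 276, rows 157–288, with its centre at y ≈ -0.089 m in the clamp frame. I'll grip it there.

```bash
python3 - <<'E'
from h import *
import pickle
RR=R(224.75)
robot.move_l(cl(-.089,.05,0),RR,v=.2)
robot.move_l(cl(-.089,.0275,0),v=.06)
robot.grip(0,70); st()
robot.move_l(cl(-.089,.06,0),v=.06); 
robot.move_l(cl(-.089,.19,0),v=.2); robot.pause(.1)
P=eyes.camera_params('wrist'); im=eyes.grab_frame('wrist'); pickle.dump(P,open('w8.pkl','wb'))
cv2.imwrite('pics/w8.png',im[:,:,::-1]); s=st()
zt=s['tcp_pos'][2]-.0025
for q in((0,0),):pass
h=cv2.cvtColor(im,cv2.COLOR_RGB2HSV); m=cv2.inRange(h,(2,160,40),(14,255,255))
k,l,s,ce=cv2.connectedComponentsWithStats(m)
for i in range(1,k):
    if s[i,4]>150:
        b=l==i; rows=np.where(b.any(1))[0]
        print(s[i],[(r,np.where(b[r])[0][[0,-1]]) for r in rows[::20]])
im=eyes.grab_frame('scene'); cv2.imwrite('pics/s8.png',cv2.resize(im[200:320,220:380,::-1],None,fx=4,fy=4,interpolation=cv2.INTER_CUBIC))
E
```

```text
t 31.65 tcp [ 0.4834 -0.0396  0.0281] F [-0.5784  0.0874  3.0195] w 0.0119
t 33.29 tcp [ 0.4817 -0.0392  0.1878] F [ 0.1829  0.1138 -0.7955] w 0.0119
[ 260  148   38  243 7879] [(np.int64(148), array([264, 294])), (np.int64(168), array([260, 297])), (np.int64(188), array([261, 296])), (np.int64(208), array([261, 296])), (np.int64(228), array([262, 295])), (np.int64(248), array([262, 295])), (np.int64(268), array([264, 293])), (np.int64(288), array([264, 293])), (np.int64(308), array([264, 293])), (np.int64(328), array([263, 294])), (np.int64(348), array([263, 293])), (np.int64(368), array([263, 294])), (np.int64(388), array([273, 286]))]
```

View pics/w8.png

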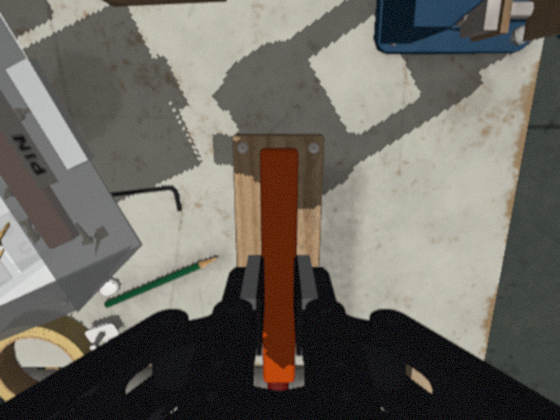

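View pics/s8.png

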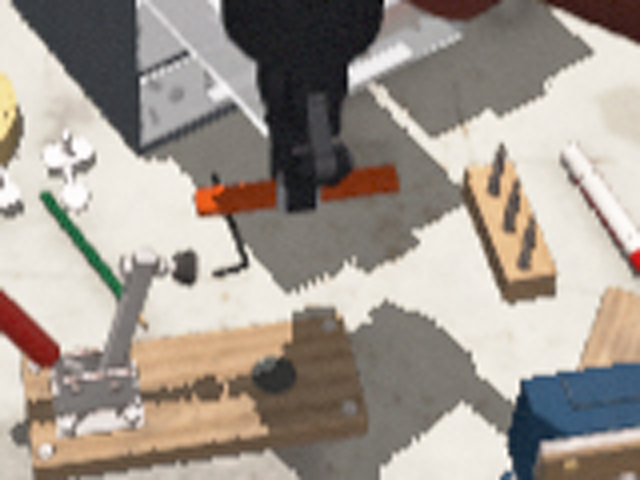

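```bash
python3 - <<'E'
from h import *
import pickle
P=pickle.load(open('w8.pkl','rb'))
c=np.array([.4817,-.0392,0]); 
for tilt in(0,4,8):
  for dc in(0,.002):
    print(tilt,dc)
    for s in(-.0525,.0525):
        t=np.radians(tilt)
        y=(s+dc)*np.cos(t); z=.1878-.0025-(s+dc)*np.sin(t)
        b=c+CY*y+np.array([0,0,z]); print(s,proj('w',b-CX*.007,P),proj('w',b+CX*.007,P))
E
```

```text
0 0
-0.0525 [296.5058 151.5996] [258.5505 151.5982]
0.0525 [293.1384 384.4372] [262.0548 384.4958]
0 0.002
-0.0525 [296.4278 156.9922] [258.6317 156.9925]
0.0525 [293.086  388.0569] [262.1093 388.1162]
4 0
-0.0525 [297.0025 153.4956] [258.0628 153.4948]
0.0525 [292.8182 378.2322] [262.3651 378.288 ]
4 0.002
-0.0525 [296.9011 158.9402] [258.167  158.9411]
0.0525 [292.7562 381.5662] [262.4289 381.6226]
8 0
-0.0525 [297.5119 156.2093] [257.5632 156.2094]
0.0525 [292.5185 371.8508] [262.6552 371.904 ]
8 0.002
-0.0525 [297.3855 161.6686] [257.6921 161.6705]
0.0525 [292.4477 374.9068] [262.7274 374.9604]
```

The strip is level, which matches the projected rows of about 152 and 384. Now carry it to the drawer.

```bash
python3 - <<'E'
from h import *
import pickle
robot.move_l(cl(-.089,.28,0),v=.25)
robot.move_ptp(cab(-.135,.075,.28),R(68.5)); robot.pause(.1); s=st(); print(tocab(s['tcp_pos']))
P=eyes.camera_params('wrist'); im=eyes.grab_frame('wrist'); pickle.dump(P,open('w9.pkl','wb'))
cv2.imwrite('pics/w9.png',im[:,:,::-1])
im=eyes.grab_frame('scene'); cv2.imwrite('pics/s9.png',cv2.resize(im[90:290,190:400,::-1],None,fx=3,fy=3,interpolation=cv2.INTER_CUBIC))
E
```

```text
t 36.12 tcp [ 0.5779 -0.1824  0.28  ] F [-0.8075 -0.1571 -0.204 ] w 0.0121
[-0.1351  0.0751  0.28  ]
```

View pics/w9.png

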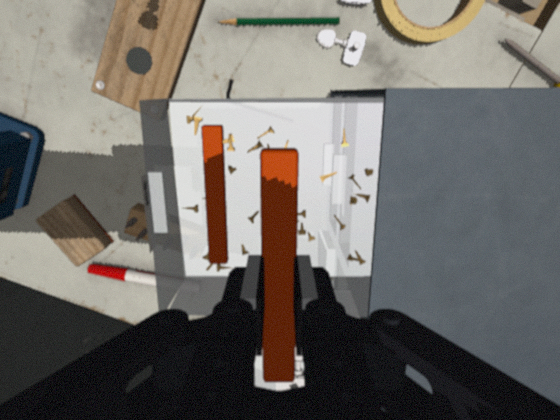

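View pics/s9.png

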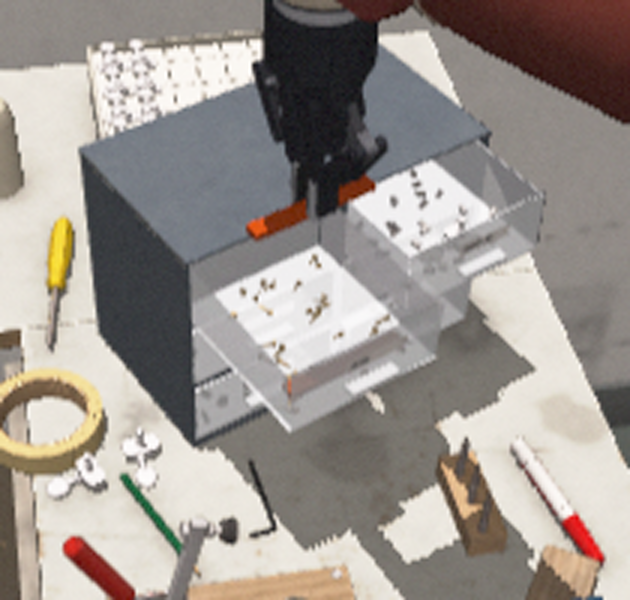

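```bash
python3 - <<'E'
from h import *
robot.move_l(cab(-.135,.075,.185),v=.2); st()
robot.move_l(cab(-.135,.075,.1575),v=.05); s=st(); print(tocab(s['tcp_pos']))
E
```

```text
t 36.84 tcp [ 0.5784 -0.1827  0.1859] F [0.2065 0.0499 0.5606] w 0.0117
t 37.54 tcp [ 0.5778 -0.1825  0.1572] F [-0.7225 -0.9459 -0.2629] w 0.0112
[-0.1351  0.075   0.1572]
```

```bash
python3 - <<'E'
from h import *
robot.move_l(cab(-.135,.075,.1562),v=.03); st()
robot.grip(.030,40); st()
robot.move_l(cab(-.135,.075,.28),v=.2); robot.pause(.1); s=st()
im=eyes.grab_frame('wrist'); cv2.imwrite('pics/w10.png',im[:,:,::-1])
im=eyes.grab_frame('scene'); cv2.imwrite('pics/s10.png',cv2.resize(im[90:290,190:400,::-1],None,fx=3,fy=3,interpolation=cv2.INTER_CUBIC))
E
```

```text
t 37.79 tcp [ 0.578  -0.1826  0.1563] F [ 0.803  -0.2146  0.2254] w 0.012
t 38.11 tcp [ 0.5779 -0.1825  0.1562] F [0.0955 0.4104 0.121 ] w 0.0299
t 38.98 tcp [ 0.577  -0.1821  0.2772] F [ 0.1727  0.9018 -0.203 ] w 0.0302
```

View pics/w10.png

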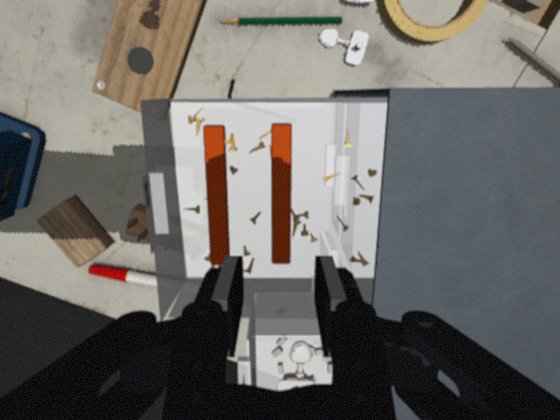

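View pics/s10.png

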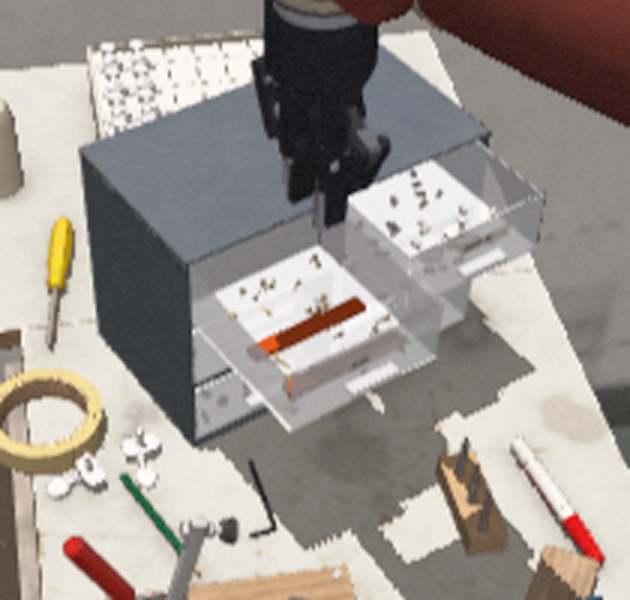

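Both strips lie flat on the drawer floor, the spare at (216,195) and the placed one at (281,193). Next I'll push the drawer shut with closed fingers.

```bash
python3 - <<'E'
from h import *
robot.move_l(cab(-.265,.075,.28),v=.25); robot.grip(0,30)
robot.move_l(cab(-.265,.075,.19),v=.2); st()
robot.move_l(cab(-.236,.075,.19),v=.05); st()
robot.move_l(cab(-.104,.075,.19),v=.06); s=st(); print(tocab(s['tcp_pos']))
for x in np.arange(-.101,-.075,.003):
    robot.move_l(cab(x,.075,.19),v=.03); s=status.read_state(); f=s['wrist_force']@KX; print(round(x,4),tocab(s['tcp_pos']),f)
    if abs(f)>7: break
im=eyes.grab_frame('wrist'); cv2.imwrite('pics/w11.png',im[:,:,::-1]); st()
E
```

```text
t 40.74 tcp [ 0.4574 -0.135   0.1907] F [0.5716 0.2129 0.5741] w -0.0002
t 41.48 tcp [ 0.4839 -0.1455  0.1898] F [-0.1928  0.0411 -0.8513] w -0.0002
t 43.83 tcp [ 0.6068 -0.1939  0.1902] F [-0.2387 -0.0562 -0.5187] w 0.0001
[-0.104   0.075   0.1902]
-0.101 [-0.1008  0.075   0.1901] -0.773843541624555
-0.098 [-0.0978  0.075   0.19  ] -0.3164585164694832
-0.095 [-0.0948  0.075   0.19  ] -0.44344715860514133
-0.092 [-0.0943  0.075   0.1899] -10.990993768305577
t 44.88 tcp [ 0.6158 -0.1974  0.1899] F [-10.3615   3.3079   5.386 ] w -0.0002
```

View pics/w11.png

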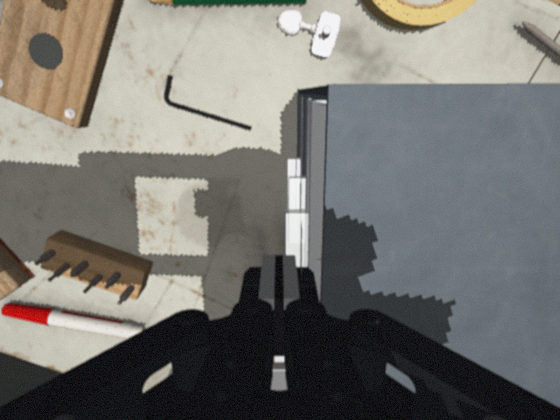

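The push met a hard stop at 11 N and the front looks flush. I'll back off and check from the scene camera.

```bash
python3 - <<'E'
from h import *
import pickle
robot.move_l(cab(-.20,.075,.19),v=.1); robot.move_l(cab(-.22,.075,.32),v=.25); robot.pause(.2)
P=eyes.camera_params('wrist'); im=eyes.grab_frame('wrist'); pickle.dump(P,open('w12.pkl','wb'))
cv2.imwrite('pics/w12.png',cv2.resize(im[40:330,270:470,::-1],None,fx=2,fy=2,interpolation=cv2.INTER_CUBIC))
robot.move_ptp([.40,-.05,.38],R(45)); robot.pause(.1); st()
for n in('scene','top'):
    im=eyes.grab_frame(n); cv2.imwrite(f'pics/{n}12.png',im[:,:,::-1])
    if n=='scene': cv2.imwrite('pics/s12.png',cv2.resize(im[90:290,190:400,::-1],None,fx=3,fy=3,interpolation=cv2.INTER_CUBIC))
E
```

```text
t 47.8 tcp [ 0.4004 -0.0506  0.3785] F [ 0.2223 -0.5524 -1.1481] w -0.0
```

View pics/w12.png

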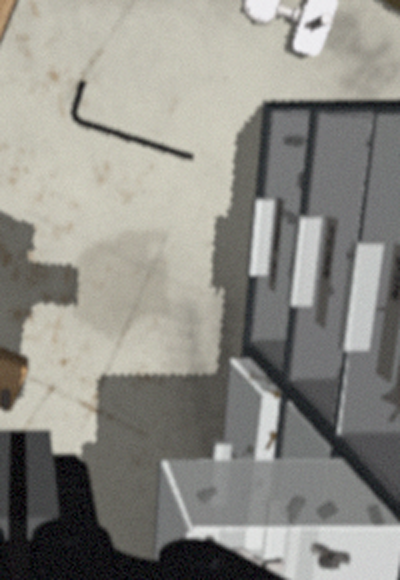

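View pics/s12.png

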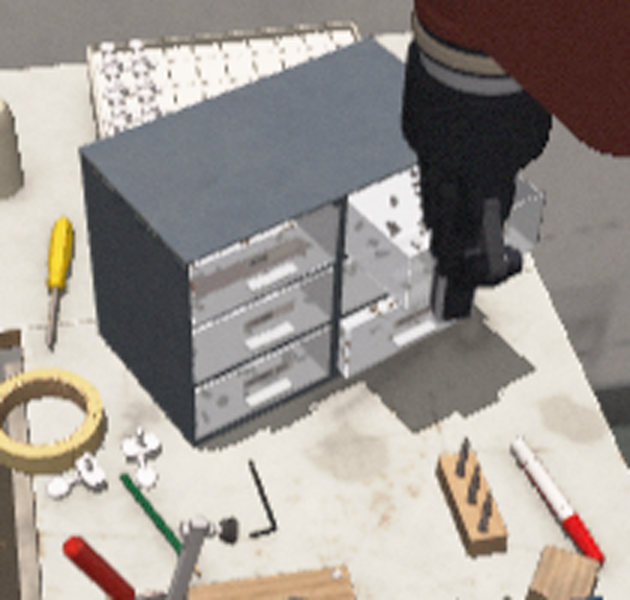

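View pics/top12.png

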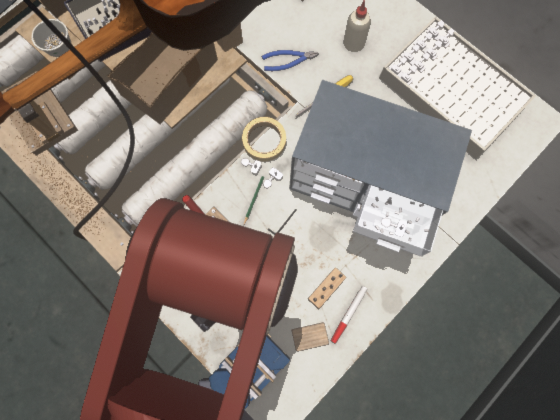

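```bash
python3 - <<'E'
from h import *
import pickle
P=pickle.load(open('w12.pkl','rb'))
f=lambda u,v:(u/2+270,v/2+40)
for z,ps in((.170,((358,242),(345,350))),(.102,((300,216),(290,306))),(.034,((256,198),(248,275)))):
    print(z,[tocab(onz('w',*f(*p),z,P)) for p in ps])
# bit block / machine heads moved?
a=cv2.imread('pics/a_top.png').astype(int);b=cv2.imread('pics/top12.png').astype(int)
for r in((155,190,238,285),(265,308,305,350)): print(np.abs(a-b)[r[0]:r[1],r[2]:r[3]].mean())
robot.close_job()
E
```

```text
0.17 [array([-0.0913,  0.0996,  0.17  ]), array([-0.0906,  0.0562,  0.17  ])]
0.102 [array([-0.0889,  0.0998,  0.102 ]), array([-0.0889,  0.0561,  0.102 ])]
0.034 [array([-0.089,  0.1  ,  0.034]), array([-0.0895,  0.0562,  0.034 ])]
26.78966565349544
27.127476313522823
the job is handed in; nothing more can be done
```

```bash
python3 - <<'E'
import cv2
a=cv2.imread('pics/a_top.png',0);b=cv2.imread('pics/top12.png',0)
for n,(y0,y1,x0,x1) in dict(heads=(155,190,238,285),bit=(265,308,305,350)).items():
    r=cv2.matchTemplate(b[y0-12:y1+12,x0-12:x1+12],a[y0:y1,x0:x1],cv2.TM_CCOEFF_NORMED); _,m,_,l=cv2.minMaxLoc(r); print(n,m,l[0]-12,l[1]-12)
E
```

```text
heads 0.9805224537849426 0 0
bit 0.9980719685554504 0 0
```

The job is done and handed in at about 48 s of the 72 s allowed; no verdict is reported. I lifted the clamp handle until the arm stood nearly upright and pulled the left drawer, which holds the spare strip, out to its stop. I then laid the strip flat beside the spare, let go, rose clear and pushed the drawer shut until it met a firm 11 N stop.

**Went wrong on the way:**
- I took the strip out before the drawer was open, so I had to put it back on the jig block.
- It had tilted in that first grip. Setting it down pressed with about 17 N, under the 40 N limit, and it slid about 18 mm towards the clamp.
- I dragged it back along the block, gripped it at its middle and lifted it level.

**Last checks:**
- **Strip:** the wrist view after release showed both strips flat on the drawer floor. I could not see them clearly once the drawer was shut.
- **Drawer:** its finger lip measured 1–2 mm further out than those on the shut drawers below. That is about the camera error and within the 4 mm allowed, but the image cannot prove it is fully home.
- **Loose items:** my first comparison of the top pictures before and after differed noticeably in brightness. Matching the shapes afterwards showed the bit block and machine heads had not shifted by even a pixel.
- **Robot:** it was clear of everything when I handed in.

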